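# Index the length stop by feel

## Task

Set the length stop of the cutting bench: take the index pin (the one with the collar and the black grip) out of the rack, put it down through the bore of the carriage until its tip rests on the hidden index strip, and, keeping the pin in hand and pressing it only lightly, drag the carriage with it away from its starting end until the pin drops into the notch. Stop there, ease the pin fully home with its collar flat on the boss, and let go. Never force the pin (30 N is too much), and leave the other things where they are.

Things in the scene. Friction and masses are not known exactly. Their poses are not given: they have to be found in the camera images.
- stop_base: The length stop, bolted down: aluminium bed with a square bar along its own y between two dark steel end clamps (74 x 50 x 70 mm high), 380 mm long in all, a low stock rest on its +x side. Origin: underside of the bed, under the bar's centreline, midway between the clamps; x across the bar, y along it (the way the carriage slides), z up.
- strip_top (a point): Point on the bar's centreline midway between the clamps, level with the top of the steel index strip (57 mm above the table) that runs along the bar under the carriage. One notch is cut across the strip: 15.5 mm long along y, 16 mm deep, vertical sides. The strip is clamped elsewhere along y each time, so the notch's place is unknown; the carriage hides it. This point is not the notch.
- stop (a joint): Carriage position along the base's +y, m: 0 at the -y clamp (start 0 to 0.02), 0.115 at the far end. Slides stiffly (2 to 4 N), stays where left. The notch is under the bore at a value somewhere from 0.055 to 0.095. Carriage: aluminium sleeve 64 x 150 mm, top 64 mm above the table, a square steel guide boss 44 x 44 mm near its -y end, a steel flag plate near its +y end reaching to the +x side.
- stop_bore (a point): Centre of the mouth of the round bore in the carriage's guide boss, on the boss's top face 88 mm above the table; moves with the carriage. Bore: vertical, 14 mm across, 2 mm chamfer, 30 mm deep, open below onto the index strip, whose top is 31 mm below this point. Axes as those of stop_base.
- pin: The index pin, loose, hanging in one of the rack's holes: steel shank 12 mm thick, 43 mm long, its last 5 mm tapering to 8 mm; steel collar 26 mm across, 6 mm thick; above it a fluted black grip 24 mm across, 44 mm long. 93 mm overall, 80 to 160 g. Origin: centre of its tip (lower end), z up along the pin.
- pin_collar (a point): Centre of the underside of the pin's collar, 43 mm above its tip. With the tip on the strip beside the notch it stands 12 mm above stop_bore; once over the notch the pin can go down these 12 mm until the collar lies flat on the boss (home: this point on stop_bore, tip 12 mm deep in the notch, 4 mm clear of its floor).
- pin_grip (a point): Where to hold the index pin: on its axis, 75 mm above the tip, 26 mm above the collar's top, 18 mm below the top of the grip.
- rack: Wooden pin rack, 56 x 230 x 55 mm high, fixed on the table, with three upright holes 16 mm across and 48 mm deep in a row along its own y, at -70, 0 and +70 mm. The index pin hangs in one of them by its collar (collar's underside 55 mm above the table); a punch and a clevis pin stand in the others, and which is where changes. Origin: centre of its underside.
- punch: a plain dark steel drift punch, a rod 12 mm thick and 122 mm long with a tapered foot, standing in one of the rack's holes; no collar and no grip. Leave it. Origin: centre of its foot, z up along it
- clevis: a plain steel clevis pin, 12 mm thick with a flat 20 mm head, standing in one of the rack's holes with its head 8 mm above the rack; no grip. Leave it. Origin: centre of its foot
- offcut: an offcut of aluminium mounting rail, open channel 40 x 160 x 42 mm high, lying on the table, a bystander. Origin: centre of its underside
- tape: a black tape measure, 70 x 32 x 66 mm, standing on the table, a bystander. Origin: centre of its underside
- spanner: a steel spanner lying on the table, a bystander. Origin: centre of its underside
- clamp: a small aluminium module clamp with a bolt, 42 x 60 x 52 mm high, a bystander. Origin: centre of its underside
- square: a try square with a black stock 115 mm long and a steel blade, lying on the table, a bystander. Origin: underside of the middle of the stock
Things that resemble listed ones, but are neither listed nor needed, are in the scene too. Of the things that look like the pin, the smallest one is meant.

How it is judged:
By the outcome, as a careful person would: the job done as asked, in the order asked, and still so for the second after the job is handed in, with the robot touching nothing.
It also fails if it takes over 59 s, if anything falls off the work surface, if the arm or the gripper's body presses on something with over 40 N, if the wrist force passes 120 N, or if a joint passes its speed limit or range.

## Robot

A 7-joint arm with a two-finger parallel gripper is mounted at the origin on the work surface. World frame = base frame: x ahead of the robot, y to its left, z up, the work surface at z = 0. Lengths are in m, angles in rad, forces in N, time in s.
With the tool pointing down it reaches from about 0.425 to 0.875 m from the base axis. Payload 8.4 kg.
Tool frame: the origin (TCP) lies at the very end of the fingers, on their centre line; the grasp point (between the pads) lies 19 mm behind it (grip_point_offset is the distance from the TCP to the grasp point, in m); z points along the fingers, y is the line along which they close (so a half turn about z gives the same grasp; the last joint's range is limited). The gripper opens to 87 mm and grips with 3 to 60 N. Pads are 19 mm wide; open, the fingers measure 117 mm over their backs; the gripper's body (75 mm by 190 mm) begins 51 mm behind the grasp point.
Start: joints at [-1.265, 0.333, 0.04, 1.465, -0.013, 1.343, -0.059], TCP at [0.256, 0.597, 0.223] pointing down, gripper open.
Joint ranges: [-2.58, 2.58], [-0.38, 2.09], [-1.3, 1.39], [0.25, 2.4], [-1.5, 4.64], [0.08, 2.09], [-2.65, 2.65]. Speed limits (rad/s): [2.22, 2.22, 2.79, 2.79, 3.14, 3.14, 3.14].

## Interface

Orientations are given as a rotation vector (axis times angle).
In Python, from workcell import get_obs, camera, camera_model, hand_in, look_for, cut_out, place_of, grip_point_offset gives the robot as it stands.
- The arm moves only by the tool apply_moves, never from a script. Its argument "commands" is a list that holds one entry, the list of rows, each a list of 4 numbers: the shift along the world's x, y, z in m, then the turn about the world's z in degrees. In form: [[[tx, ty, tz, yaw], ...]]. A call has exactly 8 rows; each row shifts and turns the commanded pose from where the row before left it; what a row does not reach is not made up. A row lasts 1/12 s, in which the tool goes at most 41.7 mm and 7.16 degrees, less where a joint would pass 70% of its speed; a pose out of reach is approached as far as the arm can. A call with a gripper value outside its range is refused whole. "jaw" is the opening in per cent of the stroke, from 0 (shut) to 100 (fully open), set as the call begins (left out, the last holds). The fingers move at their own pace and stop on an object; "newtons" is the grip in N (left out, the last holds). Time passes only in rows, so rows that do not move let the fingers close, or fill a call up. It gives the time, the measured TCP pose, the force, the opening and the grip force at its end, in the units of the state.
- get_obs(): the state, without advancing time (a new reading comes with each control period).
- camera(name): name is "side" or "top"; returns (picture, depth): 400x640x3 uint8, red, green, blue; 400x640 float32, m along the optical axis (not along the pixel's ray), 0 where there is no reading.
- camera_model(name): a dict with "mtx" (3x3 intrinsics, pixels), "view" (4x4, takes a point from world to camera coordinates). Camera axes: x right, y up, looking along -z (the intrinsics and any distortion apply to the point x, -y, -z); pixel columns grow to the right and rows downward; lengths in m; the calibration is good to about 2 mm. A picture is of the moment at which its call begins. camera_model takes no time and is no camera call.
- hand_in(): hands the job in; it is judged then, once.
Trained networks look in the newest picture that a camera, given by its name, has taken for a name from the list of things; names that differ only in an ending like _2 or _b are one class to them, and where a whole thing is asked for, a point or a joint stands for the part that bears it (a point fixed in the world has none). Each returns a list of dicts, best first, with "score" (0 to 1); they miss things now and then, are a little off and sometimes report something else, mostly with a low value. They report only what shows in the picture. A call takes as long as a camera call. They do not tell look-alikes from the thing itself.
- look_for(camera, name): "pixel" ([column, row] in pixels, amid what is visible of it).
- cut_out(camera, name): "mask" (400x640 bool, what is visible of it) and "pixel" ([column, row] in pixels, amid what is visible of it).
- place_of(camera, name): "pixel" ([column, row] in pixels: a listed point, or the origin of a listed thing).
The state is a dict: "time": time; "joint_pos": joint angles; "joint_vel": joint speeds; "effort": joint torques, N m; "tcp_pos": TCP position; "ee_rot": TCP orientation; "ft_force": force on the tool from outside, world axes, zero at the start; "moment": the same for the moment, N m; "gripper_width": finger opening in m; "grasp_force": force on a finger pad.
Only numpy, scipy, OpenCV 4.12 (cv2) and the standard library are available. Lean on these libraries where they do the work, as an engineer would, in place of code of your own. Each camera call takes 0.05 s, during which the arm holds its last target. There are 200 camera calls.

## Working session

There is one attempt and no reset: what is moved stays moved. The work goes in short steps, Python scripts to look and compute and a tool call to move; the robot and the scene stay as the last step left them, time stands still between calls to the robot, and variables do not carry over. Pictures are saved under pics/ and viewed, at most 10 in all, crops included, and the job is handed in when it is done.

Besides the shell and the picture viewer there is one more tool, called after "Request:" as name([rows], argument=value, ...), one row to a line, values as JSON. apply_moves: Moves the arm, as the interface text tells. Its arguments: {"type":"object","properties":{"commands":{"type":"array"},"jaw":{"type":"number"},"newtons":{"type":"number"}},"required":["commands"]}

```bash
ls; mkdir -p pics; cat > h.py <<'E'
import numpy as np, cv2
from workcell import *
def proj_mats(n):
    m=camera_model(n); return np.array(m["mtx"],float),np.array(m["view"],float),m
def pt(n,px,d):
    K,V,_=proj_mats(n); u,v=px
    x=(u-K[0,2])/K[0,0]*d; y=(v-K[1,2])/K[1,1]*d
    return (np.linalg.inv(V)@np.array([x,-y,-d,1]))[:3]
def ray(n,px):
    c=pt(n,px,0); p=pt(n,px,1); r=p-c; return c,r
def atz(n,px,z):
    c,r=ray(n,px); return c+r*(z-c[2])/r[2]
def tri(pa,pb):
    c1,r1=ray("side",pa); c2,r2=ray("top",pb)
    A=np.stack([r1,-r2],1); s=np.linalg.lstsq(A,c2-c1,rcond=None)[0]
    a=c1+r1*s[0]; b=c2+r2*s[1]; return (a+b)/2, np.linalg.norm(a-b)
def px(n,P):
    K,V,_=proj_mats(n); q=V@np.append(P,1); return np.array([K[0,0]*q[0]/-q[2]+K[0,2],K[1,1]*-q[1]/-q[2]+K[1,2]])
E
python3 - <<'E'
from h import *
np.set_printoptions(precision=4,suppress=True)
print({k:v for k,v in get_obs().items()}, grip_point_offset)
for n in("side","top"):
    im,d=camera(n); cv2.imwrite(f"pics/{n}0.png",im[:,:,::-1]); np.save(f"{n}_d.npy",d)
    m=camera_model(n); print(n,m.keys(),m["mtx"],np.linalg.inv(m["view"])[:3,3])
    for t in("pin_grip","pin_collar","stop_bore","strip_top","stop_base","rack","punch","clevis","pin"):
        for r in place_of(n,t)[:4]:
            u,v=map(int,np.round(r["pixel"])); dd=d[min(v,399),min(u,639)]
            print(n,t,np.round(r["pixel"],1),round(r["score"],2),pt(n,r["pixel"],dd))
E
```

```text
pics
{'time': 0.0, 'joint_pos': array([-1.2652,  0.3339,  0.0399,  1.4663, -0.0134,  1.3433, -0.0585]), 'joint_vel': array([ 0.0009,  0.0013,  0.0001, -0.0005,  0.0002,  0.0005,  0.0006]), 'effort': array([ -0.0009, -65.6373,   1.3348, -40.3787,  -0.0598,   0.045 ,
         0.0002]), 'tcp_pos': array([0.2558, 0.597 , 0.2216]), 'ee_rot': array([-0.6315, -3.0772,  0.0026]), 'ft_force': array([-0.0588,  0.4262,  0.0746]), 'moment': array([-0.0269, -0.0162,  0.0376]), 'grasp_force': 0.0, 'gripper_width': 0.08719840789000165} 0.0187
side dict_keys(['mtx', 'view']) [[386.1834   0.     318.9097]
 [  0.     386.1834 197.0426]
 [  0.       0.       1.    ]] [ 0.2079 -0.5822  0.7632]
side pin_grip [407.9 269.4] 0.69 [ 0.5686 -0.2185  0.1265]
side pin_grip [314.4 306.3] 0.68 [ 0.3624 -0.2139  0.1247]
side pin_grip [354.9 293.7] 0.6 [ 0.4533 -0.2084  0.1005]
side pin_grip [297.4 146.9] 0.29 [0.5952 0.4459 0.0026]
side pin_collar [314.9 317.8] 0.85 [ 0.3623 -0.2146  0.0851]
side pin_collar [407.3 280. ] 0.85 [ 0.5726 -0.2197  0.0896]
side pin_collar [356.7 303. ] 0.77 [ 0.4582 -0.2108  0.0672]
si
[... 901 characters left out ...]
.7] 0.59 [ 0.5667 -0.1983  0.1033]
top pin_collar [423.5 266.2] 0.55 [ 0.3658 -0.1788  0.1209]
top pin_collar [423.  230.1] 0.39 [ 0.4611 -0.1855  0.0906]
top stop_bore [344.7 164.7] 0.92 [0.6402 0.0255 0.0841]
top stop_bore [423.7 230.5] 0.6 [ 0.4598 -0.1861  0.0963]
top strip_top [317.5 162.9] 0.79 [0.649  0.1008 0.0625]
top stop_base [313.  167.9] 0.79 [0.6336 0.1131 0.0689]
top rack [421.9 230. ] 0.87 [ 0.4621 -0.1861  0.0735]
top punch [224.1 209.6] 0.58 [0.5216 0.3728 0.0025]
top punch [447.  234.7] 0.52 [ 0.4501 -0.2594  0.0548]
top clevis [397.7 226.2] 0.41 [ 0.4725 -0.1213  0.066 ]
top pin [420. 264.] 0.74 [ 0.3696 -0.1809  0.0668]
top pin [424.2 192.7] 0.6 [ 0.5744 -0.211  -0.0043]
```

```bash
python3 - <<'E'
import cv2,numpy as np
s=cv2.imread("pics/side0.png");t=cv2.imread("pics/top0.png")
a=cv2.resize(s[230:380,250:450],(800,600),interpolation=cv2.INTER_CUBIC)
cv2.imwrite("pics/side_crop.png",a)
b=t[140:290,290:490]; cv2.imwrite("pics/top_crop.png",cv2.resize(b,(800,600),interpolation=cv2.INTER_CUBIC))
E
```

```text
(no output)
```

View pics/side0.png

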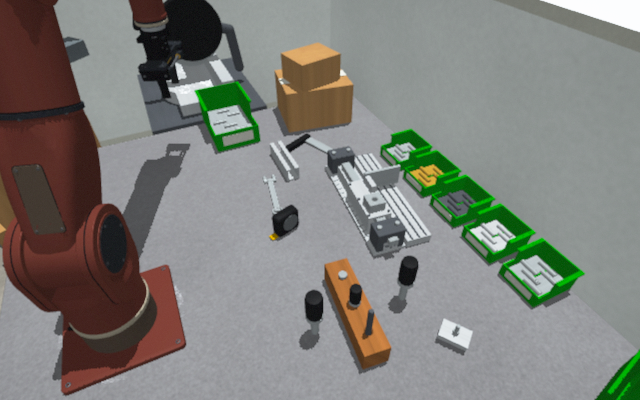

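View pics/top0.png

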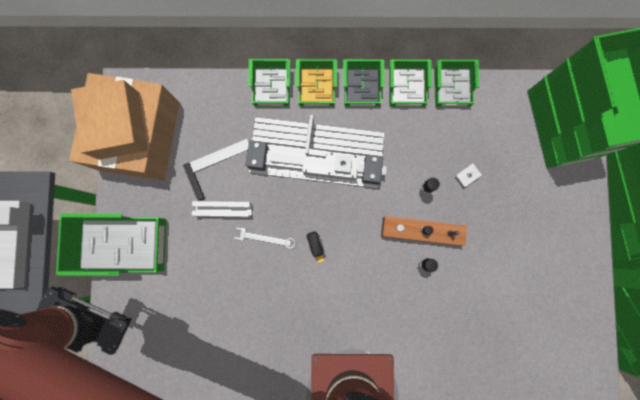

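View pics/side_crop.png

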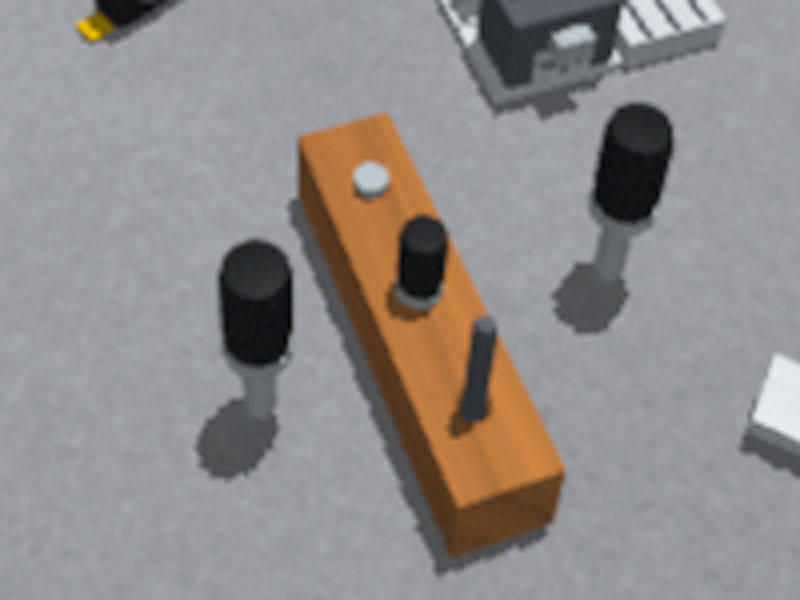

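View pics/top_crop.png

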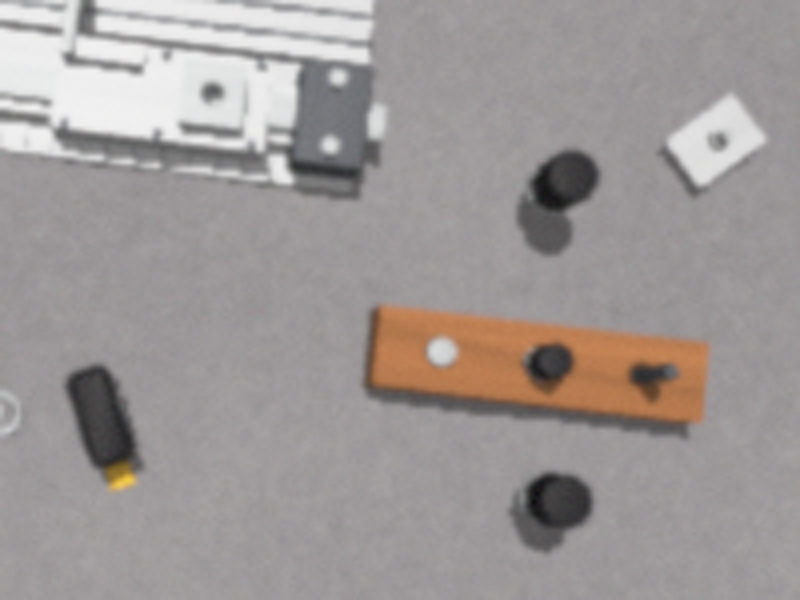

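In the side view there are three pin-like things: tall ones standing free at (314,306) and (408,269), and a small one in the rack's middle hole at (355,294). The rack one is the smallest, has a collar and a grip, and hangs in the rack, so it's the index pin. The crops confirm this. The bore shows at top (343,163), and the carriage is at its -y (right) end. Next I refine the geometry from depth.

```bash
cat >> h.py <<'E'
def cloud(n,d):
    K,V,_=proj_mats(n); v,u=np.mgrid[0:400,0:640]
    P=np.stack([(u-K[0,2])/K[0,0]*d,-(v-K[1,2])/K[1,1]*d,-d,np.ones_like(d)],-1)@np.linalg.inv(V).T
    P=P[...,:3]; P[d<=0]=np.nan; return P
E
python3 - <<'E'
from h import *
np.set_printoptions(precision=4,suppress=True)
print("tri grip",tri([354.9,293.7],[428.5,229.3]),"bore",tri([373.5,198.5],[342.6,162.6]))
print("bore tz",atz("top",[342.6,162.6],.088),atz("top",[344.7,164.7],.088))
for n in("side","top"):
    P=cloud(n,np.load(f"{n}_d.npy")); X,Y,Z=P[...,0],P[...,1],P[...,2]
    def box(nm,x,y,z):
        m=(X>x[0])&(X<x[1])&(Y>y[0])&(Y<y[1])&(Z>z[0])&(Z<z[1]); Q=P[m]
        if len(Q)<5: print(n,nm,len(Q)); return
        r=cv2.minAreaRect((Q[:,:2]*1000).astype(np.float32)); print(n,nm,len(Q),"mean",Q.mean(0),"zmed",np.median(Q[:,2]),"rect",np.round(r[0],1),np.round(r[1],1),round(r[2],1))
    box("pintop",(.43,.50),(-.23,-.16),(.098,.115))
    box("grip",(.43,.50),(-.23,-.16),(.068,.115))
    box("rack",(.40,.52),(-.33,-.05),(.049,.061))
    box("boss",(.59,.69),(-.01,.08),(.08,.096))
    box("clamps-",(.55,.75),(-.09,-.01),(.064,.077)); box("clamps+",(.55,.75),(.2,.3),(.064,.077))
    box("flag",(.55,.78),(.05,.2),(.072,.2))
    box("L1",(.33,.40),(-.25,-.15),(.115,.2)); box("L2",(.53,.62),(-.25,-.15),(.115,.2)); box("punch",(.42,.48),(-.3,-.24),(.07,.2))
E
```

```text
tri grip (array([ 0.4613, -0.2006,  0.0852]), np.float64(0.004905080581716364)) bore (array([0.644 , 0.0322, 0.0854]), np.float64(0.004005713058133755))
bore tz [0.6453 0.0314 0.088 ] [0.6395 0.0257 0.088 ]
side pintop 103 mean [ 0.4578 -0.2005  0.1029] zmed 0.10310984092969921 rect [ 458.2 -199.7] [22.6 23.6] 20.6
side grip 209 mean [ 0.456  -0.2035  0.0932] zmed 0.09754988892615679 rect [ 457.9 -200.3] [23.6 24.5] 20.6
side rack 2261 mean [ 0.4549 -0.2124  0.0535] zmed 0.05344562898348715 rect [ 459. -199.] [231.6  57.2] 83.6
side boss 235 mean [0.6406 0.0292 0.0853] zmed 0.08575589666996142 rect [644.   44.2] [79.3 47.1] 79.1
side clamps- 463 mean [ 0.629  -0.0567  0.0685] zmed 0.0682259900253408 rect [631.3 -45.1] [73.5 73.9] 85.9
side clamps+ 244 mean [0.667  0.2698 0.0683] zmed 0.06802579409619824 rect [669.  272.2] [52.7 74.3] 84.6
side flag 340 mean [0.7046 0.1119 0.0832] zmed 0.08308372215116094 rect [687.2 104.1] [166.2  72.1] 29.8
side L1 294 mean [ 0.3647 -0.2023  0.1289] zmed 0.13081931369297134 rect [ 365.4 -200.1] [32.5 33.2] 20.4
side L2 252 mean [ 0.5765 -0.2099  0.1
[... 531 characters left out ...]
3 0.0872] zmed 0.08716337232352833 rect [647.3  46.7] [76.4 47.3] 79.3
top clamps- 456 mean [ 0.6335 -0.0523  0.0695] zmed 0.06927973371016272 rect [634.4 -52.6] [50.1 74.7] 82.9
top clamps+ 443 mean [0.6725 0.2734 0.0697] zmed 0.06949075123116555 rect [672.5 274.3] [50.  74.7] 84.3
top flag 275 mean [0.7002 0.1128 0.0871] zmed 0.0879338526735971 rect [689.8 107.6] [167.2  64.8] 27.3
top L1 151 mean [ 0.3689 -0.1952  0.1309] zmed 0.1316082041917983 rect [ 367.9 -196.3] [33.8 32.6] 0.8
top L2 149 mean [ 0.5811 -0.2033  0.1307] zmed 0.13141539836811056 rect [ 581.5 -203.8] [34.5 31.5] 88.0
top punch 41 mean [ 0.4534 -0.2644  0.1091] zmed 0.1109989965179603 rect [ 453.8 -266. ] [ 9.8 10.8] 49.6
```

Request:
apply_moves([
  [[0.028,-0.0298,0,-4.7],[0.028,-0.0298,0,-4.7],[0.028,-0.0298,0,-4.7],[0.028,-0.0298,0,-4.7],[0.028,-0.0298,0,-4.7],[0.028,-0.0298,0,-4.7],[0.028,-0.0298,0,-4.7],[0.028,-0.0298,0,-4.7]],
], jaw=60, newtons=25)

```text
time: 1.67
tcp_pos: [0.4811, 0.3574, 0.2229]
ee_rot: [1.595, 2.707, 0.001]
ft_force: [0.4, 0.1, 0.2]
gripper_width: 0.0528
grasp_force: 0.0
```

Request:
apply_moves([
  [[0.008,-0.0369,0,-4.7],[0.008,-0.0369,0,-4.7],[0.008,-0.0369,0,-4.7],[0.008,-0.0369,0,-4.7],[0.008,-0.0369,0,-4.7],[0.008,-0.0369,0,-4.7],[0.008,-0.0369,0,-4.7],[0.008,-0.0369,0,-4.7]],
])

```text
time: 2.33
tcp_pos: [0.5441, 0.062, 0.2229]
ee_rot: [-2.382, -2.048, -0.001]
ft_force: [0.4, 0.2, 0.3]
gripper_width: 0.0521
grasp_force: 0.0
```

Request:
apply_moves([
  [[-0.0108,-0.0328,0,-4.7],[-0.0108,-0.0328,0,-4.7],[-0.0108,-0.0328,0,-4.7],[-0.0108,-0.0328,0,-4.7],[-0.0108,-0.0328,0,-4.7],[-0.0108,-0.0328,0,-4.7],[-0.0108,-0.0328,0,-4.7],[-0.0108,-0.0328,0,-4.7]],
])

```text
time: 3.0
tcp_pos: [0.4568, -0.2, 0.2228]
ee_rot: [-2.915, -1.171, -0.002]
ft_force: [0.3, -0.1, -0.1]
gripper_width: 0.0524
grasp_force: 0.0
```

Request:
apply_moves([
  [[0.0015,0.001,-0.025,0],[0.0012,0.0005,-0.025,0],[0,0,-0.025,0],[0,0,-0.025,0],[0,0,-0.022,0],[0,0,-0.018,0],[0,0,-0.013,0],[0,0,0,0]],
])

```text
time: 3.67
tcp_pos: [0.4586, -0.1965, 0.0673]
ee_rot: [-2.911, -1.176, 0.006]
ft_force: [-0.5, -0.1, -0.4]
gripper_width: 0.052
grasp_force: 0.0
```

Request:
apply_moves([
  [[0,0,0,0],[0,0,0,0],[0,0,0,0],[0,0,0,0],[0,0,0,0],[0,0,0,0],[0,0,0,0],[0,0,0,0]],
], jaw=15, newtons=30)

```text
time: 4.33
tcp_pos: [0.461, -0.1973, 0.0702]
ee_rot: [2.912, 1.177, 0.002]
ft_force: [-0.2, -0.6, 6.0]
gripper_width: 0.0234
grasp_force: 30.0
```

Request:
apply_moves([
  [[0,0,0.005,0],[0,0,0.01,0],[0,0,0.015,0],[0,0,0.02,0],[0,0,0.02,0],[0,0,0.02,0],[0,0,0.02,0],[0,0,0.02,0]],
])

```text
time: 5.0
tcp_pos: [0.4595, -0.197, 0.2005]
ee_rot: [-2.912, -1.176, 0.001]
ft_force: [-0.3, -0.0, -1.6]
gripper_width: 0.0232
grasp_force: 30.0
```

Request:
apply_moves([
  [[0.0185,0.023,0,-6.3],[0.0185,0.023,0,-6.3],[0.0185,0.023,0,-6.3],[0.0185,0.023,0,-6.3],[0.0185,0.023,0,-6.3],[0.0185,0.023,0,-6.3],[0.0185,0.023,0,-6.3],[0.0185,0.023,0,-6.3]],
])

```text
time: 5.67
tcp_pos: [0.6084, -0.0117, 0.1994]
ee_rot: [-3.136, 0.184, 0.002]
ft_force: [0.3, -0.5, -0.3]
gripper_width: 0.023
grasp_force: 30.0
```

Request:
apply_moves([
  [[0.009,0.012,0,0],[0.009,0.012,0,0],[0.009,0.012,0,0],[0.006,0.008,0,0],[0,0,0,0],[0,0,0,0],[0,0,0,0],[0,0,0,0]],
])

```text
time: 6.33
tcp_pos: [0.6409, 0.0294, 0.1998]
ee_rot: [3.137, -0.178, 0.0]
ft_force: [0.1, 0.3, -2.0]
gripper_width: 0.0234
grasp_force: 30.0
```

```bash
python3 - <<'E'
from h import *
np.set_printoptions(precision=4,suppress=True)
for n in("side","top"):
    im,d=camera(n); np.save(n+"_d1.npy",d); cv2.imwrite(f"pics/{n}1.png",im[:,:,::-1])
    for t in("pin","pin_collar","pin_grip","stop_bore"):
        for r in place_of(n,t)[:3]:
            u,v=map(int,np.round(r["pixel"])); print(n,t,np.round(r["pixel"],1),round(r["score"],2),pt(n,r["pixel"],d[min(v,399),min(u,639)]))
o=get_obs()["tcp_pos"];print(o,px("side",o-[0,0,.056]),px("side",o-[0,0,.013]),px("top",o))
P=cloud("side",np.load("side_d1.npy")); X,Y,Z=P[...,0],P[...,1],P[...,2]
for z in np.arange(.13,.25,.006):
    m=(abs(X-.64)<.035)&(abs(Y-.03)<.045)&(abs(Z-z)<.003)
    if m.sum(): print(round(z,3),m.sum(),P[m].min(0),P[m].max(0))
s=cv2.imread("pics/side1.png")[60:260,290:450]
t=cv2.imread("pics/top1.png")[100:250,280:400]
a=cv2.resize(s,(480,600),interpolation=cv2.INTER_CUBIC); 
cv2.imwrite("pics/c1.png",a)
E
```

```text
side pin [314.4 331.4] 0.79 [ 0.2079 -0.5822  0.7632]
side pin [372.2 181.6] 0.7 [0.6318 0.032  0.1467]
side pin [399.1 298.4] 0.65 [ 0.5719 -0.2091  0.0072]
side pin_collar [318.4 318.1] 0.96 [ 0.3683 -0.2179  0.0849]
side pin_collar [407.4 280.7] 0.93 [ 0.5729 -0.2201  0.0875]
side pin_collar [378.9 170.1] 0.47 [0.6392 0.0201 0.1889]
side pin_grip [410.  269.6] 0.97 [ 0.572  -0.2209  0.1268]
side pin_grip [316.9 307.4] 0.76 [ 0.3666 -0.2158  0.1209]
side pin_grip [373.4 157.2] 0.58 [0.626  0.0295 0.225 ]
top pin [423.3 190.4] 0.57 [ 0.5715 -0.1922  0.0716]
top pin [421.2 262.6] 0.54 [ 0.3739 -0.1811  0.0816]
top pin_collar [424.3 187.4] 0.55 [ 0.5766 -0.1898  0.0957]
top pin_collar [422.5 265.5] 0.52 [ 0.3669 -0.1801  0.1026]
top pin_grip [434.7 185.7] 0.79 [ 0.576  -0.2087  0.1348]
top pin_grip [312.3 165.9] 0.73 [0.6403 0.1153 0.0631]
top pin_grip [430.7 266.8] 0.6 [ 0.3648 -0.1951  0.1315]
[0.6413 0.0309 0.1995] [375.6037 181.7833] [377.1785 168.1335] [344.3677 155.8457]
0.142 5 [0.6323 0.0247 0.1406] [0.6358 0.0293 0.1446]
0.148 9 [0.6301 0.0235 0.1456] [0.6393 0.0316 0.1506]
0
[... 170 characters left out ...]
[0.6307 0.0239 0.1694] [0.6378 0.0315 0.1746]
0.178 4 [0.6295 0.0251 0.1757] [0.639  0.0262 0.1798]
0.184 12 [0.6242 0.0185 0.1832] [0.639  0.0311 0.1867]
0.19 20 [0.6231 0.0176 0.1871] [0.641  0.035  0.1923]
0.196 11 [0.6238 0.011  0.1933] [0.6383 0.0357 0.199 ]
0.202 32 [0.6245 0.0084 0.1992] [0.645  0.0517 0.2048]
0.208 32 [0.624  0.0082 0.205 ] [0.6462 0.0489 0.2109]
0.214 26 [0.6236 0.0073 0.2116] [0.6399 0.0501 0.2169]
0.22 22 [0.6233 0.0093 0.217 ] [0.631  0.0509 0.223 ]
0.226 26 [0.6236 0.0071 0.223 ] [0.6316 0.0503 0.2287]
0.232 25 [0.6238 0.0077 0.2293] [0.6333 0.0528 0.2349]
0.238 9 [0.6247 0.0052 0.2365] [0.628  0.0167 0.2409]
0.244 8 [0.6246 0.0056 0.2415] [0.6274 0.019  0.2462]
```

View pics/c1.png

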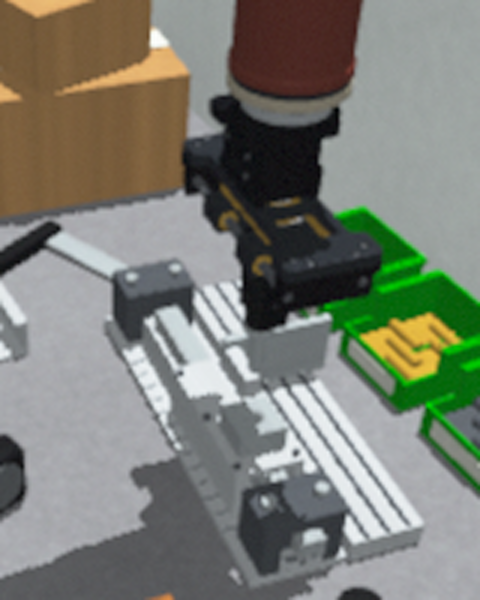

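The pin hangs in the jaws above the boss, its shank in front of the flag at crop (247,360). I'll fit the shank and the boss, using the same cameras for both.

```bash
python3 - <<'E'
from h import *
from scipy.optimize import least_squares
np.set_printoptions(precision=4,suppress=True)
c=np.array([.6437,.0305]); ang=np.radians(-6.7); R=np.array([[np.cos(ang),-np.sin(ang)],[np.sin(ang),np.cos(ang)]])
for n in("side","top"):
    P=cloud(n,np.load(f"{n}_d.npy")); m=(P[...,2]>.082)&(P[...,2]<.094)&(np.hypot(P[...,0]-c[0],P[...,1]-c[1])<.036)
    Q=P[m]; q=(Q[:,:2]-c)@R; lo,hi=np.percentile(q,1,axis=0),np.percentile(q,99,axis=0)
    print(n,m.sum(),"boss local range",q.min(0),q.max(0),lo,hi,"centre",c+R@((q.min(0)+q.max(0))/2))
    # dark blob of bore
    im=cv2.imread(f"pics/{n}0.png",0).astype(int); p0=px(n,[*c,.088]); u,v=np.round(p0).astype(int); print(p0); print(im[v-7:v+8,u-8:u+9])
P=cloud("side",np.load("side_d1.npy")); m=(abs(P[...,0]-.636)<.012)&(abs(P[...,1]-.029)<.012)&(P[...,2]>.15)&(P[...,2]<.178); Q=P[m]
f=lambda p:np.hypot(Q[:,0]-p[0]-p[2]*(Q[:,2]-.16),Q[:,1]-p[1]-p[3]*(Q[:,2]-.16))-.006
r=least_squares(f,[.637,.032,0,0],loss="soft_l1",f_scale=.001); print("shank",r.x,np.std(f(r.x)),len(Q))
print(get_obs()["tcp_pos"],get_obs()["ee_rot"])
E
```

```text
side 207 boss local range [-0.0255 -0.0244] [0.0204 0.0233] [-0.025  -0.0238] [0.0192 0.0223] centre [0.6411 0.0302]
[374.6083 198.0757]
[[223 201 147 112 111 114 117 117 163 191 210 196 139 125 197 224 225]
 [221 223 199 145 156 172 168 163 195 211 205 205 183 128 168 216 224]
 [220 219 220 188 193 208 202 200 198 198 197 195 200 146 118 179 217]
 [211 206 208 200 195 195 195 192 194 197 198 198 196 173 130 127 187]
 [198 197 197 199 197 194 195 194 193 195 198 198 195 201 185 129 136]
 [197 198 198 199 197 189 185 184 183 187 194 198 198 196 202 147  91]
 [195 197 197 198 191 171 154 152 149 161 180 194 198 198 196 175 130]
 [195 196 197 197 179 143 114 111 109 124 157 185 198 197 197 201 184]
 [196 196 197 196 175 129 102 101  98 103 143 182 194 199 197 195 200]
 [187 197 195 195 186 157 129 114 117 134 168 189 192 196 198 197 195]
 [154 187 197 195 197 188 174 166 168 179 189 193 192 195 196 199 197]
 [109 168 197 195 197 194 196 201 198 194 193 193 192 193 194 191 182]
 [ 87 147 188 196 195 196 195 199 199 194 191 182 172 168 162 153 139]
 [ 87 109 162 190 197 196 196 187 181 17
[... 718 characters left out ...]
 224 223 217 201]
 [232 229 228 226 213 162 118 105 107 113 147 196 220 223 224 216 195]
 [232 231 230 228 221 180 138 128 141 149 171 208 222 224 222 214 193]
 [231 230 230 231 226 209 175 166 192 200 208 222 226 225 225 214 192]
 [231 230 229 229 227 224 215 206 213 215 222 227 229 228 225 212 187]
 [230 229 229 227 228 229 227 223 224 224 226 226 227 226 224 206 188]
 [230 228 227 228 228 229 228 229 228 227 228 226 227 227 224 211 201]
 [222 221 222 226 227 228 226 225 227 227 226 226 226 226 222 207 220]
 [181 183 193 206 211 215 213 216 217 219 219 222 222 225 219 206 223]]
shank [ 0.6368  0.0311  0.0021 -0.0048] 0.0010402728206274226 41
[0.6413 0.0309 0.1995] [-3.1366  0.1752  0.    ]
```

Request:
apply_moves([
  [[0.003,0,-0.01,0],[0,0,-0.01,0],[0,0,-0.01,0],[0,0,-0.008,0],[0,0,-0.004,0],[0,0,0,0],[0,0,0,0],[0,0,0,0]],
])

```text
time: 7.5
tcp_pos: [0.6446, 0.0308, 0.158]
ee_rot: [-3.137, 0.175, -0.001]
ft_force: [-0.0, 0.5, -1.2]
gripper_width: 0.0232
grasp_force: 30.0
```

```bash
cat > look.py <<'E'
from h import *
import sys
from scipy.optimize import least_squares
np.set_printoptions(precision=4,suppress=True)
tag=sys.argv[1]; o=get_obs(); print(o["tcp_pos"],o["ft_force"])
im,d=camera("side"); np.save(f"side_d{tag}.npy",d); cv2.imwrite(f"pics/side{tag}.png",im[:,:,::-1])
P=cloud("side",d); z0=o["tcp_pos"][2]-.056
m=(abs(P[...,0]-.64)<.014)&(abs(P[...,1]-.031)<.014)&(P[...,2]>max(z0+.003,.09))&(P[...,2]<z0+.036); Q=P[m]
f=lambda p:np.hypot(Q[:,0]-p[0],Q[:,1]-p[1])-.006
r=least_squares(f,[.64,.033],loss="soft_l1",f_scale=.001); print("shank",r.x,np.std(f(r.x)),len(Q))
g=cv2.cvtColor(im,cv2.COLOR_RGB2GRAY); u,v=370,180
cv2.imwrite(f"pics/c{tag}.png",cv2.resize(im[145:220,325:425,::-1],(800,600),interpolation=cv2.INTER_CUBIC))
E
python3 look.py 2; python3 - <<'E'
from h import *
print(atz("side",[373.9,198.4],.088),atz("side",[373.9,198.4],.086),atz("top",[342.6,162.8],.088))
E
```

```text
[0.6446 0.0308 0.158 ] [-0.0103  0.5454 -1.2172]
shank [0.6401 0.0321] 0.0012572257551563568 43
[0.64140524 0.03021516 0.088     ] [0.64268953 0.03202943 0.086     ] [0.64475742 0.03142048 0.088     ]
```

View pics/c2.png

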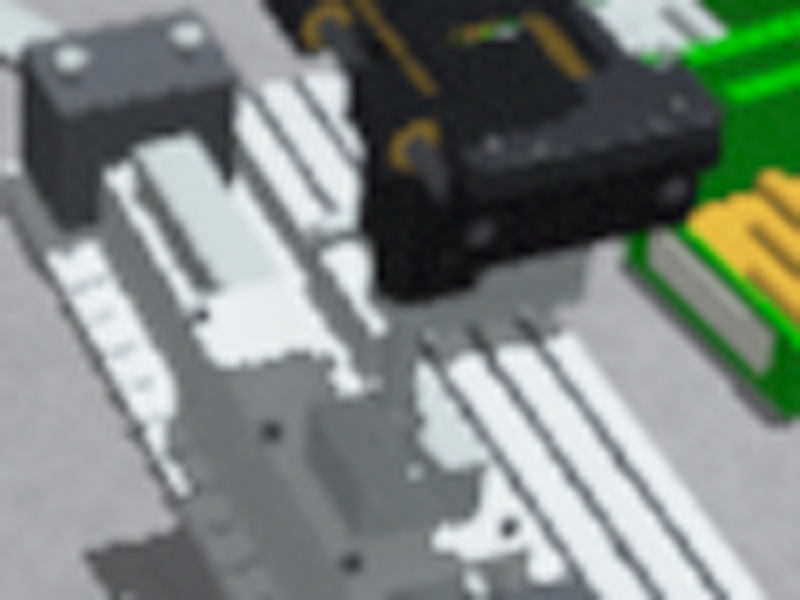

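Request:
apply_moves([
  [[0,-0.0005,-0.004,0],[0,0,-0.004,0],[0,0,-0.002,0],[0,0,-0.001,0],[0,0,-0.001,0],[0,0,-0.001,0],[0,0,-0.001,0],[0,0,0,0]],
])

```text
time: 8.22
tcp_pos: [0.6443, 0.0304, 0.1434]
ee_rot: [-3.137, 0.175, 0.0]
ft_force: [0.4, -0.2, -1.2]
gripper_width: 0.0232
grasp_force: 30.0
```

Request:
apply_moves([
  [[0,0,-0.001,0],[0,0,-0.001,0],[0,0,0,0],[0,0,0,0],[0,0,0,0],[0,0,0,0],[0,0,0,0],[0,0,0,0]],
])

```text
time: 8.88
tcp_pos: [0.6444, 0.0304, 0.1416]
ee_rot: [3.137, -0.175, 0.0]
ft_force: [0.7, -1.1, -0.4]
gripper_width: 0.0237
grasp_force: 30.0
```

Request:
apply_moves([
  [[0,0,-0.001,0],[0,0,-0.001,0],[0,0,-0.001,0],[0,0,0,0],[0,0,0,0],[0,0,0,0],[0,0,0,0],[0,0,0,0]],
])

```text
time: 9.55
tcp_pos: [0.6443, 0.0303, 0.1385]
ee_rot: [3.137, -0.175, -0.0]
ft_force: [2.6, -1.8, -1.4]
gripper_width: 0.0232
grasp_force: 30.0
```

Request:
apply_moves([
  [[0.001,-0.0008,0,0],[0,0,-0.001,0],[0,0,-0.001,0],[0,0,-0.001,0],[0,0,0,0],[0,0,0,0],[0,0,0,0],[0,0,0,0]],
])

```text
time: 10.22
tcp_pos: [0.6452, 0.0297, 0.1355]
ee_rot: [-3.137, 0.175, 0.0]
ft_force: [-1.1, -0.3, -1.5]
gripper_width: 0.0233
grasp_force: 30.0
```

Request:
apply_moves([
  [[-0.0003,0,-0.002,0],[0,0,-0.002,0],[0,0,-0.002,0],[0,0,-0.002,0],[0,0,-0.002,0],[0,0,-0.002,0],[0,0,-0.002,0],[0,0,-0.002,0]],
])

```text
time: 10.88
tcp_pos: [0.645, 0.0296, 0.1193]
ee_rot: [3.137, -0.175, 0.0]
ft_force: [0.2, -0.4, -0.5]
gripper_width: 0.0232
grasp_force: 30.0
```

Request:
apply_moves([
  [[0,0,-0.001,0],[0,0,-0.001,0],[0,0,-0.001,0],[0,0,-0.001,0],[0,0,0,0],[0,0,0,0],[0,0,0,0],[0,0,0,0]],
])

```text
time: 11.55
tcp_pos: [0.645, 0.0296, 0.1156]
ee_rot: [-3.137, 0.175, -0.0]
ft_force: [0.6, 0.6, -0.6]
gripper_width: 0.0234
grasp_force: 30.0
```

Request:
apply_moves([
  [[0,0,-0.001,0],[0,0,0,0],[0,0,-0.0005,0],[0,0,0,0],[0,0,-0.0005,0],[0,0,0,0],[0,0,0,0],[0,0,0,0]],
])

```text
time: 12.22
tcp_pos: [0.6459, 0.0295, 0.1151]
ee_rot: [-3.136, 0.175, -0.003]
ft_force: [-1.1, -0.3, 10.8]
gripper_width: 0.0229
grasp_force: 30.0
```

Request:
apply_moves([
  [[-0.0003,0,0.0009,0],[0,0,0,0],[0.0001,0.001,0,0],[0.0001,0.001,0,0],[0.0001,0.001,0,0],[0.0001,0.001,0,0],[0.0001,0.001,0,0],[0.0001,0.001,0,0]],
])

```text
time: 12.88
tcp_pos: [0.6456, 0.0321, 0.1151]
ee_rot: [3.133, -0.179, 0.002]
ft_force: [-0.8, -7.7, 5.4]
gripper_width: 0.0234
grasp_force: 30.1
```

Request:
apply_moves([
  [[0.0001,0.001,0,0],[0.0001,0.001,0,0],[0.0001,0.001,0,0],[0.0001,0.001,0,0],[0.0002,0.001,0,0],[0.0001,0.001,0,0],[0.0001,0.001,0,0],[0.0001,0.001,0,0]],
])

```text
time: 13.55
tcp_pos: [0.6466, 0.0399, 0.1152]
ee_rot: [3.133, -0.179, 0.002]
ft_force: [-1.0, -8.6, 6.8]
gripper_width: 0.0229
grasp_force: 30.1
```

Request:
apply_moves([
  [[0.0001,0.0012,0.0002,0],[0.0002,0.0012,0,0],[0.0001,0.0012,0,0],[0.0001,0.0012,0,0],[0.0002,0.0012,0,0],[0.0001,0.0012,0,0],[0.0002,0.0012,0,0],[0.0001,0.0012,0,0]],
])

```text
time: 14.22
tcp_pos: [0.6477, 0.0497, 0.1152]
ee_rot: [3.133, -0.179, 0.002]
ft_force: [-0.6, -8.1, 5.6]
gripper_width: 0.0231
grasp_force: 30.1
```

Steady. I've covered about 19 mm and can drag 10 mm more before the notch range starts.

Request:
apply_moves([
  [[0.0001,0.0012,0,0],[0.0002,0.0012,0,0],[0.0001,0.0012,0,0],[0.0001,0.0012,0,0],[0.0002,0.0012,0,0],[0.0001,0.0012,0,0],[0.0002,0.0012,0,0],[0.0001,0.0012,0,0]],
])

```text
time: 14.88
tcp_pos: [0.6488, 0.0593, 0.1152]
ee_rot: [3.133, -0.179, 0.002]
ft_force: [0.5, -8.7, 5.6]
gripper_width: 0.0234
grasp_force: 30.1
```

Request:
apply_moves([
  [[0.0001,0.0006,0,0],[0,0.0006,0,0],[0.0001,0.0006,0,0],[0.0001,0.0006,0,0],[0,0.0006,0,0],[0.0001,0.0006,0,0],[0.0001,0.0006,0,0],[0,0.0006,0,0]],
])

```text
time: 15.55
tcp_pos: [0.6494, 0.0649, 0.1151]
ee_rot: [3.134, -0.178, 0.002]
ft_force: [0.5, -6.1, 5.2]
gripper_width: 0.0234
grasp_force: 30.1
```

Request:
apply_moves([
  [[0.0001,0.0005,0,0],[0,0.0005,0,0],[0.0001,0.0005,0,0],[0.0001,0.0005,0,0],[0,0.0005,0,0],[0.0001,0.0005,0,0],[0.0001,0.0005,0,0],[0,0.0005,0,0]],
])

```text
time: 16.22
tcp_pos: [0.6497, 0.0718, 0.1147]
ee_rot: [-3.137, 0.175, -0.001]
ft_force: [3.7, -3.4, 1.2]
gripper_width: 0.0231
grasp_force: 30.0
```

Contact force gone, tip dropping, so I've reached the notch. Lower it gently.

Request:
apply_moves([
  [[0.0003,0,-0.0005,0],[0,0,-0.0005,0],[0,0,-0.0005,0],[0,0,-0.0005,0],[0,0,0,0],[0,0,0,0],[0,0,0,0],[0,0,0,0]],
])

```text
time: 16.88
tcp_pos: [0.6496, 0.0718, 0.1125]
ee_rot: [-3.137, 0.175, 0.0]
ft_force: [3.4, -2.1, 0.1]
gripper_width: 0.0231
grasp_force: 30.0
```

Request:
apply_moves([
  [[0.0005,0,-0.0005,0],[0,0,-0.0005,0],[0,0,-0.0005,0],[0,0,-0.0005,0],[0,0,0,0],[0,0,0,0],[0,0,0,0],[0,0,0,0]],
])

```text
time: 17.55
tcp_pos: [0.65, 0.0718, 0.1105]
ee_rot: [-3.137, 0.175, 0.001]
ft_force: [1.6, -1.0, -2.8]
gripper_width: 0.0231
grasp_force: 30.0
```

Request:
apply_moves([
  [[0.0003,0,-0.0005,0],[0,0,-0.0005,0],[0,0,-0.0005,0],[0,0,-0.0005,0],[0,0,-0.0005,0],[0,0,-0.0005,0],[0,0,0,0],[0,0,0,0]],
])

```text
time: 18.22
tcp_pos: [0.6503, 0.0717, 0.1075]
ee_rot: [-3.137, 0.175, 0.001]
ft_force: [1.3, -0.3, -2.5]
gripper_width: 0.0233
grasp_force: 30.0
```

Request:
apply_moves([
  [[0,0,-0.0005,0],[0,0,-0.0005,0],[0,0,-0.0005,0],[0,0,-0.0005,0],[0,0,0,0],[0,0,0,0],[0,0,0,0],[0,0,0,0]],
])

```text
time: 18.88
tcp_pos: [0.6505, 0.0717, 0.1057]
ee_rot: [-3.137, 0.175, -0.0]
ft_force: [-0.1, -0.7, -0.6]
gripper_width: 0.0232
grasp_force: 30.0
```

Past the taper with no jam. Home is at a TCP height of about 0.1033.

Request:
apply_moves([
  [[0,0,-0.0005,0],[0,0,-0.0005,0],[0,0,-0.0005,0],[0,0,-0.0003,0],[0,0,0,0],[0,0,0,0],[0,0,0,0],[0,0,0,0]],
])

```text
time: 19.55
tcp_pos: [0.6505, 0.0716, 0.1039]
ee_rot: [-3.137, 0.175, -0.0]
ft_force: [-0.6, -0.7, -1.8]
gripper_width: 0.0231
grasp_force: 30.0
```

Request:
apply_moves([
  [[0,0,-0.0005,0],[0,0,0,0],[0,0,-0.0005,0],[0,0,0,0],[0,0,0,0],[0,0,0,0],[0,0,0,0],[0,0,0,0]],
])

```text
time: 20.22
tcp_pos: [0.6506, 0.0716, 0.1033]
ee_rot: [-3.136, 0.175, -0.001]
ft_force: [-2.6, -0.0, 5.9]
gripper_width: 0.0232
grasp_force: 30.0
```

The collar has seated at 0.1033 with about 6 N. Now let go and rise.

Request:
apply_moves([
  [[-0.0003,0,0,0],[0,0,0,0],[0,0,0,0],[0,0,0,0],[0,0,0,0],[0,0,0,0],[0,0,0,0],[0,0,0,0]],
], jaw=55)

```text
time: 20.88
tcp_pos: [0.6502, 0.0716, 0.1028]
ee_rot: [3.137, -0.175, -0.0]
ft_force: [-0.1, -0.2, 0.1]
gripper_width: 0.0477
grasp_force: 0.0
```

Request:
apply_moves([
  [[0,0,0.005,0],[0,0,0.01,0],[0,0,0.015,0],[0,0,0.02,0],[0,0,0.025,0],[0,0,0.025,0],[0,0,0.025,0],[0,0,0.015,0]],
])

```text
time: 21.55
tcp_pos: [0.6511, 0.0713, 0.247]
ee_rot: [-3.136, 0.176, -0.006]
ft_force: [0.8, -0.6, 0.5]
gripper_width: 0.048
grasp_force: 0.0
```

Request:
apply_moves([
  [[-0.02,0.02,0,0],[-0.02,0.02,0,0],[-0.02,0.02,0,0],[-0.02,0.02,0,0],[-0.02,0.02,0,0],[-0.01,0.02,0,0],[0,0.02,0,0],[0,0,0,0]],
])

```text
time: 22.22
tcp_pos: [0.5389, 0.2168, 0.2438]
ee_rot: [-3.134, 0.166, -0.0]
ft_force: [-0.3, 0.2, -0.5]
gripper_width: 0.0478
grasp_force: 0.0
```

```bash
python3 - <<'E'
from h import *
np.set_printoptions(precision=4,suppress=True)
print(get_obs()["ft_force"],get_obs()["gripper_width"])
out=[]
for n,b in(("side",(130,230,310,440)),("top",(120,220,270,400))):
    im,d=camera(n); P=cloud(n,d); m=(abs(P[...,0]-.65)<.02)&(abs(P[...,1]-.072)<.02)&(P[...,2]>.1)&(P[...,2]<.2)
    Q=P[m]; print(n,m.sum(),Q.mean(0) if len(Q) else 0,"top",np.percentile(Q[:,2],[50,90,98]) if len(Q) else 0)
    out.append(cv2.resize(im[b[0]:b[1],b[2]:b[3],::-1],(390,300),interpolation=cv2.INTER_CUBIC))
cv2.imwrite("pics/end.png",np.hstack(out))
E
```

```text
[-0.3114  0.2187 -0.5357] 0.04779796363416601
side 142 [0.6423 0.0672 0.1233] top [0.1257 0.1367 0.1374]
top 85 [0.6463 0.0741 0.1323] top [0.1363 0.1401 0.1417]
```

View pics/end.png

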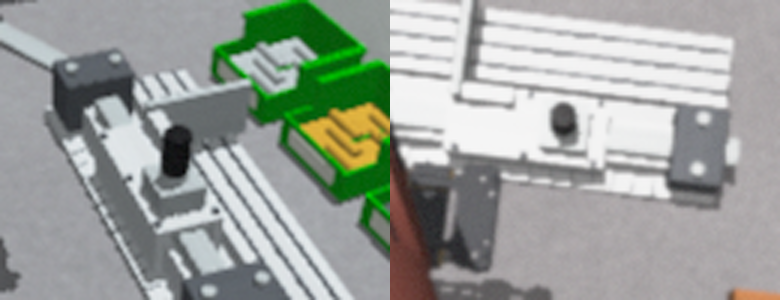

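The pin stands upright with its collar on the boss (left crop (175,150), right crop (563,118)). Its top is at about 0.138 m, the height expected when home, and the gripper is clear of it.

```bash
python3 -c "
from workcell import hand_in; print(hand_in())"
```

```text
the job is handed in; nothing more can be done
None
```

The length stop is set: the index pin dropped into the notch about 42 mm along the drag, sits fully home with its collar on the boss, and is released; I handed the job in at about 22 s, and the highest force I read while handling the pin was about 11 N.

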